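# Fetch the mould insert from behind the standing parts

## Task

On the mould fitter's bench, take the three tall steel parts (guide pillar, square post and bolt) out of the steel bay and stand them on the black rubber mat. Only when all three stand there, take out the low steel mould insert from between their places and set it down in the pocket of the mould plate, then put the three tall parts back in the bay, each upright on the very spot where it stood at the start. Keep all four parts upright all the time, and leave the two small brass bushes in the bay's corners where they are.

Things in the scene. Friction and masses are not known exactly. Their poses are not given: they have to be found in the camera images.
- pillar: Guide pillar, bright steel, loose, standing: round flange foot 44 mm diameter and 12 mm high, above it a smooth round shaft 28 mm in diameter to a total height of 110 mm, with a fine dark groove near the top. About 0.55 kg. Origin: centre of the underside; z up along the shaft. It starts on one of the three spots of the bay.
- post: Square post, bright steel, loose, standing: square foot 38 x 38 mm and 14 mm high, above it a square column 24 x 24 mm to a total height of 110 mm. About 0.55 kg. Origin: centre of the underside; x and y are square to the faces of column and foot, z up. It starts on one of the three spots of the bay.
- bolt: Large hexagon bolt, dark steel, loose, standing on its head: head 38 mm across flats (44 mm across corners) and 26 mm high below, round shank 24 mm in diameter pointing up to a total height of 110 mm. About 0.5 kg. Origin: centre of the underside of the head; z up along the shank. It starts on one of the three spots of the bay.
- insert: Mould insert: loose low steel block 60 (its x) x 36 (its y) x 55 mm high, dark cavity shape on top, about 0.55 kg. Origin: centre of underside, z up. It stands in the bay, length along the bay's x, a few mm from the feet of the three tall parts before it and on either side. Either way round is right.
- bay: Fixed steel plate 150 (x) x 200 (y) mm, top 4 mm above the bench, 22 mm high grey lips on its left, right and far edges, open at -x. Origin: centre of underside. Three flat grey 50 mm discs mark the tall parts' spots at about (x, y) = (-35, 0), (22, 45), (22, -45) mm in its frame; the insert starts near (22, 0). Which tall part is on which spot changes, as do the bay's place and yaw.
- mat: Black rubber mat, fixed, 250 mm (x) x 130 mm (y), 4 mm thick. Origin: centre of the underside; the top is 4 mm above the bench. It is on the left or on the right of the bay.
- mould: Mould plate: fixed steel block 150 (x) x 130 (y) x 45 mm high; in the middle of its top an open pocket 76 (x) x 52 (y) mm, 12 mm deep (floor 33 mm above the bench): about 8 mm free all round the insert, which fits only long side along long side and then stands 43 mm proud. Origin: centre of underside, below the pocket's centre. It is on the other side of the bay from the mat.
- bush_a: Small brass bush (ring), loose, 28 mm across and 25 mm high, standing in the far left (+y) corner of the bay, at about (51, 80) mm in the bay's frame. Origin: centre of the underside. To be left alone.
- bush_b: Small brass bush (ring), loose, 28 mm across and 25 mm high, standing in the far right (-y) corner of the bay, at about (51, -80) mm in the bay's frame. Origin: centre of the underside. To be left alone.
Not all that is in view belongs to the job. Leave any purple or turquoise look-alike of the post alone.

How it is judged:
On the way, in this order (a step that is already met when the one before it is completed fails the run):
1. The pillar, the post and the bolt all stand on the mat, let go, while the insert is still in its place in the bay (x of pillar in the frame of mat between -0.125 and 0.125 m and y of pillar in the frame of mat between -0.065 and 0.065 m and height (world z) of each of pillar, post, bolt below 0.012 m and angle between each of pillar, post, bolt's own z axis and vertical below 0.12 rad and linear speed of each of pillar, post, bolt below 0.02 m/s and angular speed of each of pillar, post, bolt below 0.2 rad/s and contact force between the fingers and pillar below 0.2 N and x of post in the frame of mat between -0.125 and 0.125 m and y of post in the frame of mat between -0.065 and 0.065 m and contact force between the fingers and post below 0.2 N and x of bolt in the frame of mat between -0.125 and 0.125 m and y of bolt in the frame of mat between -0.065 and 0.065 m and contact force between the fingers and bolt below 0.2 N and distance of insert from where it was at the start of the episode below 0.02 m), for 0.2 s.
2. The insert is seated in the pocket of the mould plate and let go, the three tall parts still out of the bay's spots (horizontal distance between insert and mould below 0.014 m and height (world z) of insert between 0.028 and 0.038 m and angle between the x axis of insert and the x axis of mould, either way round below 0.26 rad and angle between insert's own z axis and vertical below 0.12 rad and linear speed of insert below 0.02 m/s and angular speed of insert below 0.2 rad/s and contact force between the fingers and insert below 0.2 N and distance of each of pillar, post, bolt from where it was at the start of the episode above 0.06 m), for 0.2 s.
At the end, for the whole second after the job is handed in: The insert stands upright on the floor of the mould plate's pocket, within 14 mm of its centre and 15 degrees of its length; the pillar, post and bolt each stand upright in the bay within 15 mm of where that same part stood at the start; everything is released and at rest (horizontal distance between insert and mould below 0.014 m and height (world z) of insert between 0.028 and 0.038 m and angle between the x axis of insert and the x axis of mould, either way round below 0.26 rad and angle between each of insert, pillar, post, bolt's own z axis and vertical below 0.12 rad and linear speed of each of insert, pillar, post, bolt below 0.02 m/s and angular speed of each of insert, pillar, post, bolt below 0.2 rad/s and contact force between the fingers and insert below 0.2 N and distance of each of pillar, post, bolt from where it was at the start of the episode below 0.015 m and contact force between the fingers and pillar below 0.2 N and contact force between the fingers and post below 0.2 N and contact force between the fingers and bolt below 0.2 N); the robot touches nothing.
It fails at once if the pillar, post, bolt or insert is tipped by more than about 35 degrees (angle between any of pillar, post, bolt, insert's own z axis and vertical above 0.6 rad).
It fails at once if a brass bush is pushed more than 15 mm from its place (distance of any of bush_a, bush_b from where it was at the start of the episode above 0.015 m).
It also fails if it takes over 144 s, if anything falls off the work surface, if the arm or the gripper's body presses on something with over 40 N, if the wrist force passes 120 N, or if a joint passes its speed limit or range.

## Robot

A 6-joint arm with a two-finger parallel gripper is mounted at the origin on the work surface. World frame = base frame: x ahead of the robot, y to its left, z up, the work surface at z = 0. Lengths are in m, angles in rad, forces in N, time in s.
With the tool pointing down it reaches from about 0.3 to 0.775 m from the base axis. Payload 14.6 kg.
Tool frame: the origin (TCP) lies on the centre line of the jaws, within the pads' length; the fingertips stand 11 mm ahead of it and the grasp point (between the pads) lies 8 mm behind it; y points along the fingers, x is the direction in which the jaws open and shut, and the axes are right-handed (so a half turn about y gives the same grasp; the last joint's range is limited). The gripper opens to 94 mm and grips with 3 to 60 N. Pads are 16 mm wide; open, the fingers measure 119 mm over their backs; the gripper's body (75 mm by 177 mm) begins 78 mm behind the grasp point.
Start: joints at [-1.208, 0.3, 1.521, -0, 1.321, -0.067], TCP at [0.229, -0.5, 0.216] pointing down, gripper open.
Joint ranges: [-3.03, 3.03], [-0.79, 2.21], [0.23, 2.52], [-1.04, 4.18], [0, 3.07], [-2.55, 2.55]. Speed limits (rad/s): [2.22, 2.22, 2.57, 3.14, 3.14, 3.14].

## Interface

Orientations are given as [roll, pitch, yaw] about the fixed x, y, z axes, in that order (R = Rz(yaw) Ry(pitch) Rx(roll)).
In Python, from station import ctrl, imaging gives the robot as it stands. The module is installed in compiled form; this text tells all that it offers.
- The arm moves only by the tool apply_moves, never from a script. Its argument "deltas" is a list of rows, each an object with "dp": the shift along the tool's x, y, z in m, a list of three; "roll": the turn about the tool's y in rad; "grip": the closure, from -1 (fully open) to 1 (shut). In form: [{"dp": [tx, ty, tz], "roll": roll, "grip": grip}, ...]. A call has 1 to 10 rows; each row shifts and turns the commanded pose from where the row before left it, along the tool's axes as they then stand; what a row does not reach is not made up. A row lasts 1/8 s, in which the tool goes at most 62.5 mm and 10.7 degrees, less where a joint would pass 70% of its speed; a pose out of reach is approached as far as the arm can. A call with a gripper value outside its range is refused whole. The fingers move at their own pace and stop on an object; "newtons" is the grip in N (left out, the last holds). Time passes only in rows, so rows that do not move let the fingers close. It gives the time, the measured TCP pose, the force and the opening at its end, in the units of the state.
- ctrl.get_obs(): the state, without advancing time (a new reading comes with each control period).
- imaging.camera(name): name is "side" or "top" or "wrist"; returns the picture (480x640x3 uint8, blue, green, red); there is no depth.
- imaging.camera_info(name): a dict with "K" (3x3 intrinsics, pixels), "world_from_camera" (4x4, takes a point from camera to world coordinates). Camera axes: x right, y down, z forward; pixel columns grow to the right and rows downward; lengths in m; the calibration is good to about 2 mm. A picture is of the moment at which its call begins: read the wrist's pose just before it. camera_info takes no time and is no camera call; for the wrist camera it gives the pose at the moment of the call.
- ctrl.hand_in(): hands the job in, once; it reports no verdict.
The state is a dict: "time_s": time; "qpos": joint angles; "joint_vel": joint speeds; "tau": joint torques, N m; "ee_pos": TCP position; "eef_rot": TCP orientation; "force": force on the tool from outside, world axes, zero at the start; "moment": the same for the moment, N m; "grip_width": finger opening in m.
Only numpy, scipy, OpenCV 4.12 (cv2) and the standard library are available. Lean on these libraries where they do the work, as an engineer would, in place of code of your own. Each camera call takes 0.05 s, during which the arm holds its last target. There are 200 camera calls.

## Working session

There is one attempt and no reset: what is moved stays moved. The work goes in short steps, Python scripts to look and compute and a tool call to move; the robot and the scene stay as the last step left them, time stands still between calls to the robot, and variables do not carry over. Pictures are saved under pics/ and viewed, about 12 in all and at most 16, crops included, and the job is handed in when it is done.

Besides the shell and the picture viewer there is one more tool, called after "Request:" as a command line: name --argument value ..., lists and objects as JSON in quotes. apply_moves: Moves the arm, as the interface text tells. Its arguments: {"type":"object","properties":{"deltas":{"type":"array"},"newtons":{"type":"number"}},"required":["deltas"]}

```bash
mkdir -p pics
python3 - <<'E'
from station import ctrl, imaging
import cv2,numpy as np
o=ctrl.get_obs()
for k in o: print(k,np.round(o[k],4))
for n in("top","side","wrist"):
    i=imaging.camera_info(n); print(n,np.round(i["K"],1).tolist(),np.round(i["world_from_camera"],4).tolist())
    cv2.imwrite(f"pics/{n}0.png",imaging.camera(n))
E
```

```text
time_s 0.0
qpos [-1.2076  0.3005  1.5216 -0.      1.3207 -0.0666]
joint_vel [ 0.0002 -0.0008 -0.0001 -0.0005  0.0014 -0.0012]
tau [-9.00000e-04 -5.31805e+01 -3.52737e+01  7.08000e-02  2.44000e-02
 -1.00000e-04]
ee_pos [ 0.2291 -0.4997  0.2159]
eef_rot [-1.5707e+00  1.2000e-03 -1.1410e+00]
force [-0.1432  0.7463  0.211 ]
moment [ 0.0246 -0.0086  0.0178]
grip_width 0.0937
top [[502.0, 0.0, 326.0], [0.0, 502.0, 240.5], [0.0, 0.0, 1.0]] [[0.0104, -0.9977, 0.067, 0.4726], [-0.9999, -0.0099, 0.008, -0.0074], [-0.0074, -0.0671, -0.9977, 0.9113], [0.0, 0.0, 0.0, 1.0]]
side [[498.9, 0.0, 316.1], [0.0, 498.9, 242.0], [0.0, 0.0, 1.0]] [[-0.9964, -0.0715, 0.0462, 0.5111], [-0.0827, 0.6828, -0.7259, 0.5501], [0.0203, -0.7271, -0.6863, 0.5637], [0.0, 0.0, 0.0, 1.0]]
wrist [[345.2, 0.0, 317.0], [0.0, 345.2, 242.1], [0.0, 0.0, 1.0]] [[0.416, -0.8768, -0.241, 0.2988], [-0.9094, -0.4014, -0.1092, -0.4681], [-0.001, 0.2646, -0.9644, 0.3833], [0.0, 0.0, 0.0, 1.0]]
```

View pics/top0.png

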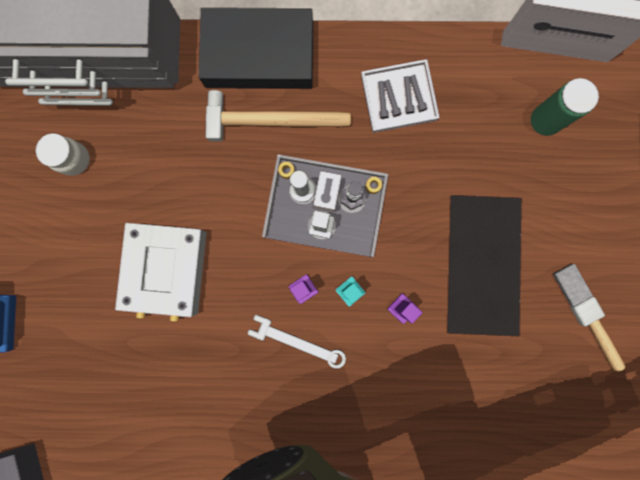

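View pics/side0.png

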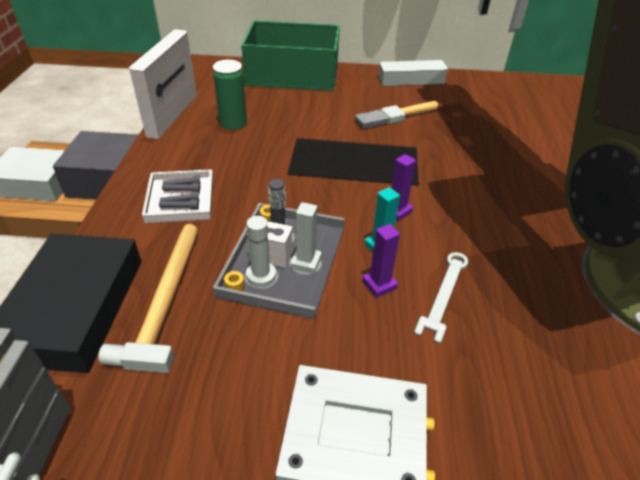

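The top view shows the bay near (325,205) with the pillar at (302,188), post at (321,222), bolt at (352,197) and insert at (328,190). The mat is at (485,265) on the -y side and the mould at (160,270) on the +y side. Three coloured decoys stand in front of the bay. The side view confirms this. Next I'll make a coarse measurement and bring the wrist camera over the bay.

```bash
cat > h.py <<'E'
import numpy as np,cv2
from station import ctrl,imaging
def cast(info,uv,z):
    K=np.array(info["K"]);T=np.array(info["world_from_camera"])
    uv=np.atleast_2d(np.array(uv,float)); d=(np.c_[uv,np.ones(len(uv))]@np.linalg.inv(K).T)@T[:3,:3].T
    s=(z-T[2,3])/d[:,2]; return (T[:3,3]+d*s[:,None])[:,:2]
def proj(info,P):
    K=np.array(info["K"]);T=np.array(info["world_from_camera"])
    c=(np.atleast_2d(P)-T[:3,3])@T[:3,:3]; c=c@K.T; return c[:,:2]/c[:,2:]
def tri(i1,uv1,i2,uv2):
    A=[];b=[]
    for i,uv in((i1,uv1),(i2,uv2)):
        T=np.array(i["world_from_camera"]);d=T[:3,:3]@np.linalg.inv(i["K"])@np.r_[uv,1];d/=np.linalg.norm(d)
        M=np.eye(3)-np.outer(d,d);A.append(M);b.append(M@T[:3,3])
    return np.linalg.solve(sum(A),sum(b))
E
python3 - <<'E'
from h import *
i=imaging.camera_info("top")
print("mat",cast(i,[[450,196],[521,197],[520,334],[447,333]],.004).round(3).tolist())
print("mould",cast(i,[[125,224],[198,228],[192,317],[116,313]],.045).round(3).tolist())
print("bay",cast(i,[[279,157],[387,174],[374,255],[264,236]],.02).round(3).tolist())
print("decoys",cast(i,[[303,293],[350,293],[402,312]],.06).round(3).tolist())
im=cv2.imread("pics/top0.png")
a=cv2.resize(im[145:265,250:400],None,fx=5,fy=5,interpolation=2)
cv2.imwrite("pics/c0.png",a)
E
```

```text
mat [[0.617, -0.225], [0.616, -0.354], [0.37, -0.348], [0.37, -0.218]]
mould [[0.556, 0.349], [0.55, 0.222], [0.397, 0.228], [0.402, 0.359]]
bay [[0.682, 0.086], [0.653, -0.108], [0.508, -0.086], [0.539, 0.11]]
decoys [[0.441, 0.037], [0.441, -0.042], [0.411, -0.13]]
```

Request:
apply_moves --deltas '[{"dp":[-0.028,-0.008,0.039],"roll":0,"grip":-1},{"dp":[-0.028,-0.008,0.039],"roll":0,"grip":-1},{"dp":[-0.028,-0.008,0.039],"roll":0,"grip":-1},{"dp":[-0.028,-0.008,0.039],"roll":0,"grip":-1},{"dp":[-0.028,-0.008,0.039],"roll":0,"grip":-1},{"dp":[-0.028,-0.008,0.039],"roll":0,"grip":-1},{"dp":[-0.028,-0.008,0.039],"roll":0,"grip":-1},{"dp":[-0.028,-0.008,0.039],"roll":0,"grip":-1},{"dp":[-0.028,-0.008,0.039],"roll":0,"grip":-1},{"dp":[-0.028,-0.008,0.039],"roll":0,"grip":-1}]' --newtons 40

```text
time_s: 1.4
ee_pos: [0.4675, -0.0814, 0.2966]
eef_rot: [-1.571, 0.0, -1.141]
force: [0.2, -0.5, -0.1]
grip_width: 0.0942
```

View pics/c0.png

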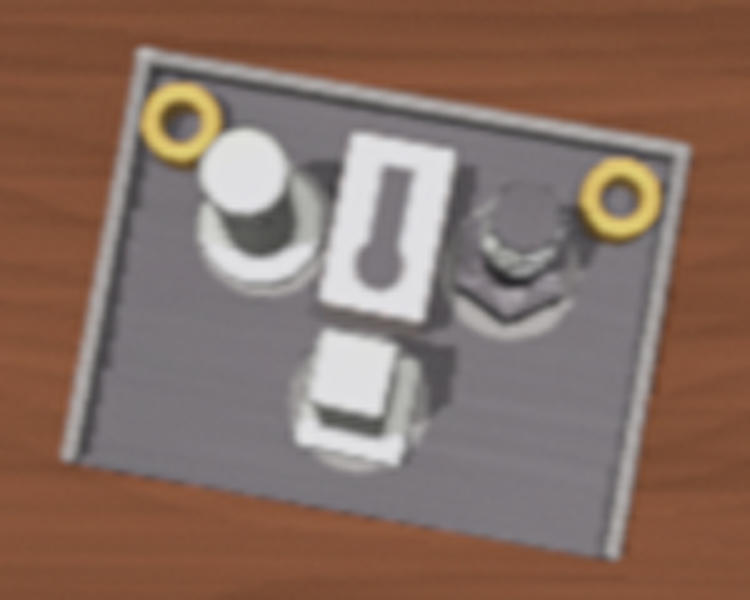

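The crop shows all four parts and both bushes clearly. The post top is at about (350,375), the pillar top at (243,172), the insert at (390,228) and the bolt at (520,220). Bay yaw is about -8.5°. Next are two wrist views.

Run:
```python
from h import *
import pickle
i=imaging.camera_info("wrist");im=imaging.camera("wrist");cv2.imwrite("pics/w1.png",im);pickle.dump(i,open("w1.p","wb"))
```

Request:
apply_moves --deltas '[{"dp":[-0.01,0,0.035],"roll":0.08,"grip":-1},{"dp":[-0.01,0,0.03],"roll":0.08,"grip":-1},{"dp":[-0.01,0,0.02],"roll":0.08,"grip":-1},{"dp":[0,0,0],"roll":0.08,"grip":-1},{"dp":[0,0,0],"roll":0.09,"grip":-1},{"dp":[0,0,0],"roll":0.1,"grip":-1},{"dp":[0,0,0],"roll":0.07,"grip":-1},{"dp":[0,0,0],"roll":0,"grip":-1}]'

```text
time_s: 2.45
ee_pos: [0.536, -0.0247, 0.2962]
eef_rot: [-1.571, 0.0, -1.721]
force: [-0.2, 0.1, 0.8]
grip_width: 0.0943
```

Run:
```python
from h import *
import pickle
i=imaging.camera_info("wrist");im=imaging.camera("wrist");cv2.imwrite("pics/w2.png",im);pickle.dump(i,open("w2.p","wb"))
a=cv2.imread("pics/w1.png");
cv2.imwrite("pics/w12.png",np.vstack([cv2.resize(x,(400,300)) for x in(a,im)]))
o=ctrl.get_obs();print(o["ee_pos"],o["eef_rot"])
b=proj(i,[[.595,0,.004],[.595,0,.114]]);print(b,proj(pickle.load(open("w1.p","rb")),[[.595,0,.004],[.595,0,.114]]))
```

```text
[ 0.53598258 -0.02465707  0.29627672] [-1.57115913e+00 -1.99713777e-05 -1.71941297e+00]
[[291.23100186 164.91970084]
 [283.33856185 170.36043305]] [[299.93562167  85.65814345]
 [294.23496656  65.07947675]]
```

View pics/w2.png

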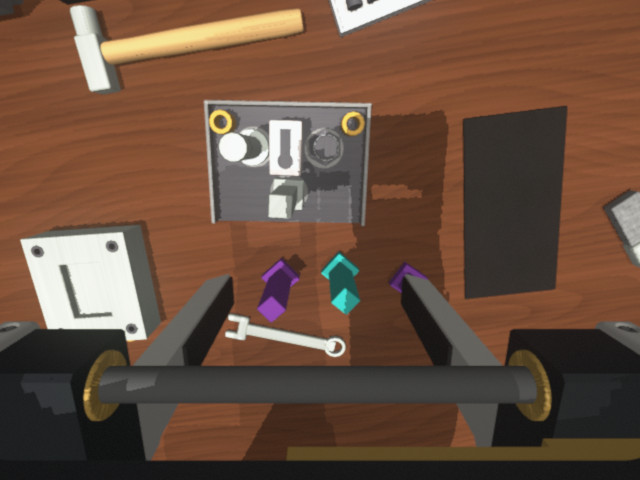

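View pics/w1.png

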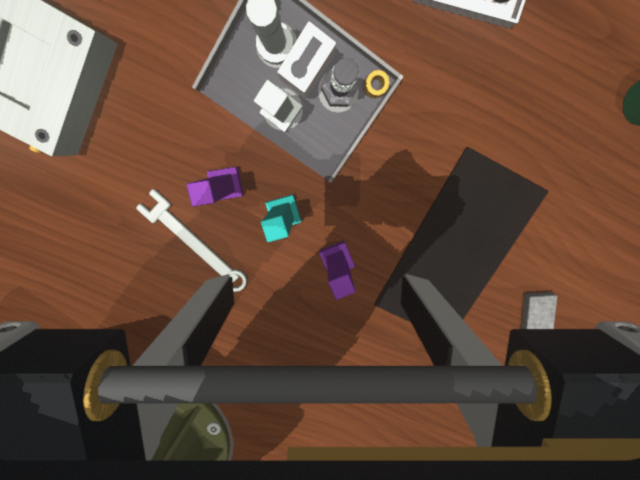

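View w2 shows the pillar top at (232,147), insert top (285,147), post top (283,200) and bolt top (323,147). View w1 has the pillar top at (263,10), post (275,103) and bolt (345,70). Segment and triangulate.

Run:
```python
from h import *
import pickle
I={"top":imaging.camera_info("top"),"w1":pickle.load(open("w1.p","rb")),"w2":pickle.load(open("w2.p","rb"))}
F={"top":("pics/top0.png",(250,145,400,265)),"w2":("pics/w2.png",(200,95,380,230)),"w1":("pics/w1.png",(190,0,405,190))}
for n,(f,(x0,y0,x1,y1)) in F.items():
    im=cv2.imread(f);g=cv2.resize(im[y0:y1,x0:x1],None,fx=4,fy=4,interpolation=2)
    G=cv2.cvtColor(g,cv2.COLOR_BGR2GRAY)
    for th in (215,230):
        N,L,S,C=cv2.connectedComponentsWithStats((G>th).astype(np.uint8))
        for k in range(1,N):
            if S[k,4]>900: print(n,th,(S[k,:4]/4+[x0,y0,0,0]).round(1),S[k,4]/16,((C[k]+.5)/4-.5+[x0,y0]).round(2))
    h=cv2.cvtColor(g,cv2.COLOR_BGR2HSV); N,L,S,C=cv2.connectedComponentsWithStats(cv2.inRange(h,(15,120,90),(35,255,255)))
    for k in range(1,N):
        if S[k,4]>600: print(n,"brass",((C[k]+.5)/4-.5+[x0,y0]).round(2),cast(I[n],(C[k]+.5)/4-.5+[x0,y0],.024).round(4))
a=[cv2.resize(cv2.imread(F[n][0])[y0:y1,x0:x1],None,fx=s,fy=s,interpolation=2) for n,s,(x0,y0,x1,y1) in(("w2",6,(210,105,345,225)),("w1",5,(235,0,370,135)))]
a[1]=a[1][:600];w=max(x.shape[1] for x in a)
cv2.imwrite("pics/z2.png",a[0]);cv2.imwrite("pics/z1.png",a[1])
```

```text
top 215 [291.2 171.5  15.   15. ] 171.5625 [298.28 178.78]
top 215 [315.  172.5  24.8  36. ] 375.4375 [327.07 189.24]
top 215 [292.2 193.5  19.5   7. ] 59.6875 [301.22 197.15]
top 215 [312.8 212.   15.2  15.2] 168.0 [319.89 219.11]
top brass [285.26 169.06] [[0.6597 0.074 ]]
top brass [373.56 184.73] [[ 0.6328 -0.0841]]
w2 215 [210.5 111.5  20.2  21. ] 128.75 [220.18 121.29]
w2 215 [269.  120.5  32.2  55. ] 1134.75 [284.08 145.68]
w2 215 [219.5 133.2  26.8  27.8] 581.4375 [232.37 146.73]
w2 215 [242.5 149.2  25.5  16.2] 157.0 [256.5  158.84]
w2 215 [269.2 195.5  17.   22. ] 334.9375 [277.13 206.12]
w2 230 [269.5 120.8  31.5  54.2] 1039.375 [283.98 145.48]
w2 230 [219.8 133.5  26.   27.2] 557.6875 [232.36 146.73]
w2 230 [242.8 149.8  25.   15.2] 137.4375 [256.54 158.86]
w2 230 [269.8 195.8  15.8  20.8] 289.8125 [277.11 206.02]
w2 brass [221.11 121.47] [[0.6588 0.0733]]
w2 brass [352.47 123.3 ] [[ 0.633  -0.0829]]
w1 215 [246.8   0.   29.2  25.8] 632.5625 [260.96  11.14]
w1 215 [256.5  22.2  79.   69.2] 1667.0625 [301.01  55.35]
w1 215 [254.5  80.5  35.   50.8] 794.8125 [270.96 102.48]
w1 230 [247.    0.   28.8  25.5] 610.875 [260.97  11.04]
w1 230 [256.8  22.5  78.2  69. ] 1547.9375 [301.35  55.36]
w1 230 [254.8  81.   31.2  33.8] 581.375 [269.95  97.5 ]
w1 230 [260.5 109.2  28.8  21.5] 145.625 [274.53 120.03]
w1 brass [376.83  83.09] [[ 0.6326 -0.0831]]
```

View pics/z2.png

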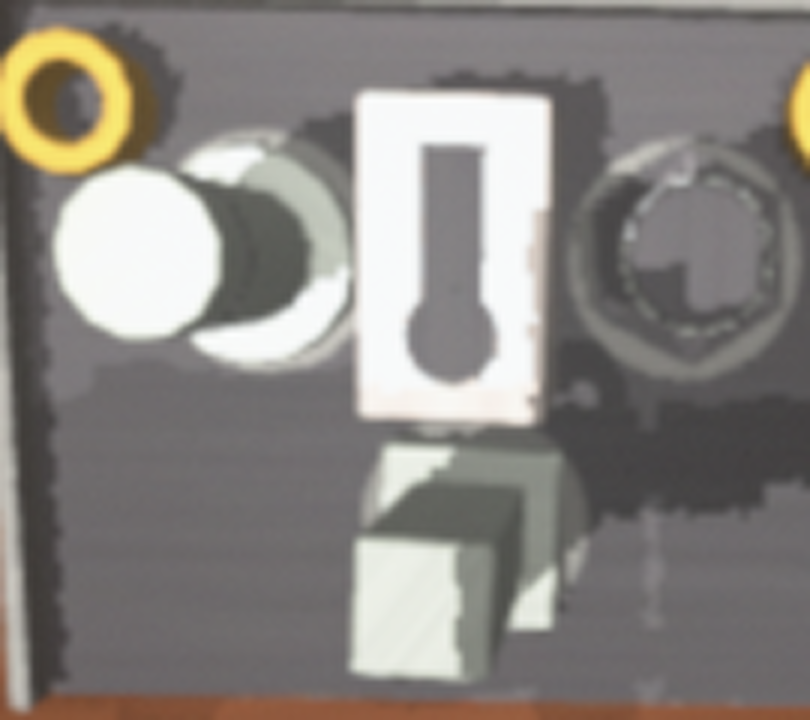

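z2 gives the top centres in w2 pixels: post (280.5,206.3), insert (285.3,147.7), pillar (232.4,146.7), bolt (325.8,147.5). All parts stand clear of each other.

Run:
```python
from h import *
import pickle
T=imaging.camera_info("top");W=pickle.load(open("w2.p","rb"))
P={"pillar":((298.28,178.78),(232.37,146.73),.114),"post":((319.9,219.1),(280.5,206.3),.114),"insert":((327.5,190.4),(285.3,147.7),.059),"bolt":((354.6,188.6),(325.8,147.5),.114)}
for n,(a,b,z) in P.items(): print(n,tri(T,a,W,b).round(4),"top",cast(T,a,z).round(4),"w2",cast(W,b,z).round(4))
print("postfoot w2",cast(W,(288.2,194.4),.018))
A,B=np.array([.6592,.0737]),np.array([.633,-.0835]);v=A-B
yaw=np.arctan2(v[1],v[0])-np.pi/2;R=np.array([[np.cos(yaw),-np.sin(yaw)],[np.sin(yaw),np.cos(yaw)]])
c=(A+B)/2-R@[.051,0];print("bush dist",np.linalg.norm(v),"yaw",yaw,"bay",c)
for s in([-.035,0],[.022,.045],[.022,-.045],[.022,0]):print(s,(c+R@s).round(4))
# z2 insert & post edge yaw
for q,z in(([[355,92],[357,416],[552,95],[545,422]],.059),([[355,540],[350,672],[497,542],[490,680]],.114)):
    p=cast(W,(np.array(q)+.5)/6-.5+[210,105],z);print([np.degrees(np.arctan2(*(p[i]-p[i+1])[::-1])).round(1) for i in(0,2)],[np.linalg.norm(p[i]-p[i+1]).round(4) for i in (0,2)])
# lips long edges in w2: left lip & right lip
```

```text
pillar [0.6246 0.0444 0.1171] top [[0.6251 0.0446]] w2 [[0.6247 0.0452]]
post [0.5602 0.009  0.1153] top [[0.5603 0.0091]] w2 [[0.56   0.0092]]
insert [ 0.6164 -0.0015  0.0582] top [[ 0.6159 -0.0022]] w2 [[ 0.6168 -0.0009]]
bolt [ 0.6103 -0.0454  0.1128] top [[ 0.61   -0.0459]] w2 [[ 0.6104 -0.0448]]
postfoot w2 [[0.55948753 0.00905868]]
bush dist 0.15936837829381337 yaw -0.1651486774146267 bay [0.59579391 0.00348435]
[-0.035, 0] [0.5613 0.0092]
[0.022, 0.045] [0.6249 0.0443]
[0.022, -0.045] [ 0.6101 -0.0445]
[0.022, 0] [ 6.175e-01 -1.000e-04]
[np.float64(-10.4), np.float64(-10.6)] [np.float64(0.0589), np.float64(0.0595)]
[np.float64(-12.9), np.float64(-12.6)] [np.float64(0.0227), np.float64(0.0237)]
```

The triangulated tops (0.117, 0.115, 0.058 and 0.113) agree with the given heights, and the start positions agree within about 1 mm between views. The post goes first.

Request:
apply_moves --deltas '[{"dp":[0,0,0],"roll":0.05,"grip":-1},{"dp":[-0.019,0.03,0.0085],"roll":0,"grip":-1},{"dp":[-0.019,0.03,0.0085],"roll":0,"grip":-1},{"dp":[0,0.035,0],"roll":0,"grip":-1},{"dp":[0,0.035,0],"roll":0,"grip":-1},{"dp":[0,0.035,0],"roll":0,"grip":-1},{"dp":[0,0.03,0],"roll":0,"grip":-1},{"dp":[0,0.019,0],"roll":0,"grip":-1},{"dp":[0,0,0],"roll":0,"grip":-1}]'

```text
time_s: 3.62
ee_pos: [0.5596, 0.0093, 0.0813]
eef_rot: [-1.573, -0.0, -1.77]
force: [0.4, 0.1, 0.4]
grip_width: 0.0937
```

```bash
cat >> h.py <<'E'
def plan(x,y,z,yaw):
    o=ctrl.get_obs();p=o["ee_pos"];d=np.array([x,y,z])-p
    print("now",p.round(4),"yaw",round(o["eef_rot"][2],4),"f",o["force"].round(1),"w",round(float(o["grip_width"]),4),"t",round(o["time_s"],2))
    print("roll",round(o["eef_rot"][2]-yaw,3),"dp",np.round([d[0]*np.cos(yaw)+d[1]*np.sin(yaw),-d[2],-d[0]*np.sin(yaw)+d[1]*np.cos(yaw)],4))
E
python3 -c "
from h import *
plan(.5602,.009,.082,-1.77)"
```

```text
now [0.5596 0.0093 0.0813] yaw -1.7697 f [0.4 0.1 0.4] w 0.0937 t 3.62
roll 0.0 dp [ 0.0001 -0.0007  0.0006]
```

Request:
apply_moves --deltas '[{"dp":[0,0,0],"roll":0,"grip":1},{"dp":[0,0,0],"roll":0,"grip":1},{"dp":[0,0,0],"roll":0,"grip":1},{"dp":[0,0,0],"roll":0,"grip":1},{"dp":[0,0,0],"roll":0,"grip":1},{"dp":[0,0,0],"roll":0,"grip":1}]' --newtons 35

```text
time_s: 4.38
ee_pos: [0.5603, 0.0092, 0.0825]
eef_rot: [-1.571, 0.0, -1.771]
force: [-0.7, -0.8, 0.8]
grip_width: 0.0375
```

Request:
apply_moves --deltas '[{"dp":[0,0,0],"roll":0,"grip":1},{"dp":[0,0,0],"roll":0,"grip":1},{"dp":[0,0,0],"roll":0,"grip":1}]'

```text
time_s: 4.75
ee_pos: [0.5602, 0.0093, 0.0824]
eef_rot: [-1.571, 0.0, -1.771]
force: [-0.3, 1.5, -0.0]
grip_width: 0.0238
```

Request:
apply_moves --deltas '[{"dp":[0,-0.015,0],"roll":0,"grip":1},{"dp":[0,-0.03,0],"roll":0,"grip":1},{"dp":[0,-0.035,0],"roll":0,"grip":1},{"dp":[0,-0.03,0],"roll":0,"grip":1},{"dp":[0,-0.02,0],"roll":0,"grip":1},{"dp":[0.02,0,-0.005],"roll":0,"grip":1},{"dp":[0.035,0,-0.008],"roll":0,"grip":1},{"dp":[0.04,0,-0.009],"roll":0,"grip":1},{"dp":[0.045,0,-0.01],"roll":0,"grip":1},{"dp":[0.045,0,-0.01],"roll":0,"grip":1}]'

```text
time_s: 6.0
ee_pos: [0.4806, -0.1654, 0.2119]
eef_rot: [-1.572, -0.0, -1.771]
force: [1.5, 0.3, -5.2]
grip_width: 0.0239
```

Request:
apply_moves --deltas '[{"dp":[0.045,0,-0.01],"roll":0,"grip":1},{"dp":[0.04,0,-0.009],"roll":0,"grip":1},{"dp":[0.03,0,-0.006],"roll":0,"grip":1},{"dp":[0.014,0,-0.002],"roll":0,"grip":1},{"dp":[0,0.02,0],"roll":0,"grip":1},{"dp":[0,0.035,0],"roll":0,"grip":1},{"dp":[0,0.03,0],"roll":0,"grip":1},{"dp":[0,0.02,0],"roll":0,"grip":1},{"dp":[0,0.015,0],"roll":0,"grip":1},{"dp":[0,0,0],"roll":0,"grip":1}]'

```text
time_s: 7.25
ee_pos: [0.4298, -0.2844, 0.0917]
eef_rot: [-1.572, 0.001, -1.771]
force: [0.4, 0.5, -3.9]
grip_width: 0.0237
```

```bash
python3 -c "
from h import *
plan(.43,-.285,.083,-1.77)"
```

```text
now [ 0.4298 -0.2844  0.0917] yaw -1.7708 f [ 0.4  0.5 -3.9] w 0.0237 t 7.25
roll -0.001 dp [0.0006 0.0087 0.0003]
```

Request:
apply_moves --deltas '[{"dp":[0,0.006,0],"roll":0,"grip":1},{"dp":[0,0.0025,0],"roll":0,"grip":1},{"dp":[0,0,0],"roll":0,"grip":1},{"dp":[0,0,0],"roll":0,"grip":1}]'

```text
time_s: 7.75
ee_pos: [0.4303, -0.2848, 0.0842]
eef_rot: [-1.57, -0.0, -1.771]
force: [0.6, -0.8, -5.9]
grip_width: 0.0241
```

Request:
apply_moves --deltas '[{"dp":[0,0,0],"roll":0,"grip":-1},{"dp":[0,0,0],"roll":0,"grip":-1},{"dp":[0,0,0],"roll":0,"grip":-1},{"dp":[0,0,0],"roll":0,"grip":-1},{"dp":[0,0,0],"roll":0,"grip":-1}]'

```text
time_s: 8.38
ee_pos: [0.4302, -0.2848, 0.084]
eef_rot: [-1.571, -0.0, -1.771]
force: [-0.1, -0.5, 0.7]
grip_width: 0.0702
```

Request:
apply_moves --deltas '[{"dp":[0,-0.02,0],"roll":0,"grip":-1},{"dp":[0,-0.03,0],"roll":0,"grip":-1},{"dp":[0,-0.018,0],"roll":0,"grip":-1},{"dp":[-0.02,0,0.009],"roll":0,"grip":-1},{"dp":[-0.04,0,0.019],"roll":0,"grip":-1},{"dp":[-0.04,0,0.019],"roll":0,"grip":-1},{"dp":[-0.04,0,0.019],"roll":0,"grip":-1},{"dp":[-0.04,0,0.019],"roll":0,"grip":-1},{"dp":[-0.04,0,0.019],"roll":0,"grip":-1},{"dp":[-0.03,0,0.0145],"roll":0,"grip":-1}]'

```text
time_s: 9.62
ee_pos: [0.5969, -0.0617, 0.1518]
eef_rot: [-1.571, 0.0, -1.77]
force: [0.7, -1.0, 0.3]
grip_width: 0.0938
```

Request:
apply_moves --deltas '[{"dp":[-0.0206,0,0.0105],"roll":0,"grip":-1},{"dp":[0,0,0],"roll":0,"grip":-1},{"dp":[0,0.02,0],"roll":0,"grip":-1},{"dp":[0,0.03,0],"roll":0,"grip":-1},{"dp":[0,0.02,0],"roll":0,"grip":-1},{"dp":[0,0,0],"roll":0,"grip":-1}]'

```text
time_s: 10.38
ee_pos: [0.6093, -0.0459, 0.0807]
eef_rot: [-1.574, -0.0, -1.772]
force: [0.2, -0.2, 0.8]
grip_width: 0.0939
```

```bash
python3 -c "
from h import *
plan(.6102,-.0451,.082,-1.77)"
```

```text
now [ 0.6093 -0.0459  0.0807] yaw -1.7717 f [ 0.2 -0.2  0.8] w 0.0939 t 10.38
roll -0.002 dp [-0.001  -0.0013  0.0007]
```

Request:
apply_moves --deltas '[{"dp":[-0.001,0,0.0005],"roll":0,"grip":1},{"dp":[0,0,0],"roll":0,"grip":1},{"dp":[0,0,0],"roll":0,"grip":1},{"dp":[0,0,0],"roll":0,"grip":1},{"dp":[0,0,0],"roll":0,"grip":1},{"dp":[0,0,0],"roll":0,"grip":1},{"dp":[0,0,0],"roll":0,"grip":1},{"dp":[0,0,0],"roll":0,"grip":1},{"dp":[0,0,0],"roll":0,"grip":1}]'

```text
time_s: 11.5
ee_pos: [0.6111, -0.0444, 0.0819]
eef_rot: [-1.571, -0.0, -1.771]
force: [-0.0, -0.3, -1.2]
grip_width: 0.0234
```

```bash
python3 -c "
from h import *
plan(.5,-.285,.082,-1.77)"
```

```text
now [ 0.6111 -0.0444  0.0819] yaw -1.7711 f [-0.  -0.3 -1.2] w 0.0234 t 11.5
roll -0.001 dp [ 2.579e-01 -1.000e-04 -6.130e-02]
```

Request:
apply_moves --deltas '[{"dp":[0,-0.015,0],"roll":0,"grip":1},{"dp":[0,-0.03,0],"roll":0,"grip":1},{"dp":[0,-0.035,0],"roll":0,"grip":1},{"dp":[0,-0.03,0],"roll":0,"grip":1},{"dp":[0,-0.02,0],"roll":0,"grip":1},{"dp":[0.02,0,-0.005],"roll":0,"grip":1},{"dp":[0.035,0,-0.008],"roll":0,"grip":1},{"dp":[0.045,0,-0.011],"roll":0,"grip":1},{"dp":[0.045,0,-0.011],"roll":0,"grip":1},{"dp":[0.045,0,-0.011],"roll":0,"grip":1}]'

```text
time_s: 12.75
ee_pos: [0.5265, -0.2232, 0.2113]
eef_rot: [-1.572, 0.0, -1.771]
force: [1.6, -0.5, -4.5]
grip_width: 0.0236
```

Request:
apply_moves --deltas '[{"dp":[0.035,0,-0.008],"roll":0,"grip":1},{"dp":[0.023,0,-0.005],"roll":0,"grip":1},{"dp":[0.01,0,-0.002],"roll":0,"grip":1},{"dp":[0,0.02,0],"roll":0,"grip":1},{"dp":[0,0.035,0],"roll":0,"grip":1},{"dp":[0,0.033,0],"roll":0,"grip":1},{"dp":[0,0.025,0],"roll":0,"grip":1},{"dp":[0,0.01,0],"roll":0,"grip":1},{"dp":[0,0.005,0],"roll":0,"grip":1},{"dp":[0,0,0],"roll":0,"grip":1}]'

```text
time_s: 14.0
ee_pos: [0.5002, -0.2851, 0.0845]
eef_rot: [-1.57, -0.0, -1.771]
force: [0.4, 0.7, -4.9]
grip_width: 0.0238
```

```bash
python3 -c "
from h import *
plan(.5,-.285,.082,-1.77)"
```

```text
now [ 0.5002 -0.2851  0.0845] yaw -1.7709 f [ 0.4  0.7 -4.9] w 0.0238 t 14.0
roll -0.001 dp [-0.0001  0.0025 -0.0003]
```

Request:
apply_moves --deltas '[{"dp":[0,0.002,0],"roll":0,"grip":1},{"dp":[0,0,0],"roll":0,"grip":1},{"dp":[0,0,0],"roll":0,"grip":-1},{"dp":[0,0,0],"roll":0,"grip":-1},{"dp":[0,0,0],"roll":0,"grip":-1},{"dp":[0,0,0],"roll":0,"grip":-1},{"dp":[0,0,0],"roll":0,"grip":-1},{"dp":[0,-0.02,0],"roll":0,"grip":-1},{"dp":[0,-0.03,0],"roll":0,"grip":-1},{"dp":[0,-0.02,0],"roll":0,"grip":-1}]'

```text
time_s: 15.25
ee_pos: [0.5002, -0.2852, 0.1533]
eef_rot: [-1.57, -0.0, -1.771]
force: [-0.4, 0.1, -0.3]
grip_width: 0.0937
```

Request:
apply_moves --deltas '[{"dp":[-0.02,0,0.003],"roll":0,"grip":-1},{"dp":[-0.04,0,0.006],"roll":0,"grip":-1},{"dp":[-0.05,0,0.008],"roll":0,"grip":-1},{"dp":[-0.05,0,0.008],"roll":0,"grip":-1},{"dp":[-0.05,0,0.009],"roll":0,"grip":-1},{"dp":[-0.05,0,0.009],"roll":0,"grip":-1},{"dp":[-0.04,0,0.007],"roll":0,"grip":-1},{"dp":[-0.03,0,0.005],"roll":0,"grip":-1},{"dp":[-0.018,0,0.002],"roll":0,"grip":-1},{"dp":[0,0,0],"roll":0,"grip":-1}]'

```text
time_s: 16.5
ee_pos: [0.6248, 0.0458, 0.1511]
eef_rot: [-1.572, -0.0, -1.77]
force: [-0.2, -0.2, -0.1]
grip_width: 0.0941
```

```bash
python3 -c "
from h import *
plan(.6248,.0447,.082,-1.77)"
```

```text
now [0.6248 0.0458 0.1511] yaw -1.7695 f [-0.2 -0.2 -0.1] w 0.0941 t 16.5
roll 0.0 dp [0.001  0.0691 0.0002]
```

Request:
apply_moves --deltas '[{"dp":[0.001,0.02,0],"roll":0,"grip":-1},{"dp":[0,0.03,0],"roll":0,"grip":-1},{"dp":[0,0.019,0],"roll":0,"grip":-1},{"dp":[0,0,0],"roll":0,"grip":-1}]'

```text
time_s: 17.0
ee_pos: [0.6242, 0.0431, 0.0818]
eef_rot: [-1.573, -0.001, -1.772]
force: [-0.3, 0.3, 0.3]
grip_width: 0.0941
```

Request:
apply_moves --deltas '[{"dp":[0,0,0],"roll":0,"grip":1},{"dp":[0,0,0],"roll":0,"grip":1},{"dp":[0,0,0],"roll":0,"grip":1},{"dp":[0,0,0],"roll":0,"grip":1},{"dp":[0,0,0],"roll":0,"grip":1},{"dp":[0,0,0],"roll":0,"grip":1},{"dp":[0,0,0],"roll":0,"grip":1},{"dp":[0,0,0],"roll":0,"grip":1},{"dp":[0,0,0],"roll":0,"grip":1}]'

```text
time_s: 18.12
ee_pos: [0.6249, 0.0439, 0.083]
eef_rot: [-1.571, 0.0, -1.771]
force: [0.4, 2.3, 0.5]
grip_width: 0.0276
```

```bash
python3 -c "
from h import *
plan(.57,-.285,.082,-1.77)"
```

```text
now [0.6249 0.0439 0.083 ] yaw -1.7709 f [0.4 2.3 0.5] w 0.0276 t 18.12
roll -0.001 dp [0.3332 0.001  0.0112]
```

Request:
apply_moves --deltas '[{"dp":[0,-0.015,0],"roll":0,"grip":1},{"dp":[0,-0.03,0],"roll":0,"grip":1},{"dp":[0,-0.035,0],"roll":0,"grip":1},{"dp":[0,-0.03,0],"roll":0,"grip":1},{"dp":[0,-0.02,0],"roll":0,"grip":1},{"dp":[0.02,0,0.001],"roll":0,"grip":1},{"dp":[0.035,0,0.001],"roll":0,"grip":1},{"dp":[0.05,0,0.002],"roll":0,"grip":1},{"dp":[0.05,0,0.002],"roll":0,"grip":1},{"dp":[0.05,0,0.002],"roll":0,"grip":1}]'

```text
time_s: 19.38
ee_pos: [0.5906, -0.1612, 0.212]
eef_rot: [-1.573, -0.0, -1.771]
force: [0.8, 0.1, -5.9]
grip_width: 0.0273
```

Request:
apply_moves --deltas '[{"dp":[0.05,0,0.001],"roll":0,"grip":1},{"dp":[0.04,0,0.001],"roll":0,"grip":1},{"dp":[0.025,0,0.001],"roll":0,"grip":1},{"dp":[0.013,0,0],"roll":0,"grip":1},{"dp":[0,0.025,0],"roll":0,"grip":1},{"dp":[0,0.035,0],"roll":0,"grip":1},{"dp":[0,0.035,0],"roll":0,"grip":1},{"dp":[0,0.022,0],"roll":0,"grip":1},{"dp":[0,0.01,0],"roll":0,"grip":1},{"dp":[0,0,0],"roll":0,"grip":1}]'

```text
time_s: 20.62
ee_pos: [0.5693, -0.2847, 0.0857]
eef_rot: [-1.572, 0.0, -1.771]
force: [-1.2, -0.2, -6.0]
grip_width: 0.0276
```

```bash
python3 -c "
from h import *
plan(.57,-.285,.083,-1.77)"
```

```text
now [ 0.5693 -0.2847  0.0857] yaw -1.7708 f [-1.2 -0.2 -6. ] w 0.0276 t 20.62
roll -0.001 dp [0.0002 0.0027 0.0008]
```

Request:
apply_moves --deltas '[{"dp":[0,0.002,0],"roll":0,"grip":1},{"dp":[0,0,0],"roll":0,"grip":1},{"dp":[0,0,0],"roll":0,"grip":-1},{"dp":[0,0,0],"roll":0,"grip":-1},{"dp":[0,0,0],"roll":0,"grip":-1},{"dp":[0,0,0],"roll":0,"grip":-1},{"dp":[0,0,0],"roll":0,"grip":-1},{"dp":[0,-0.03,0],"roll":0,"grip":-1},{"dp":[0,-0.045,0],"roll":0,"grip":-1},{"dp":[0,-0.055,0],"roll":-0.02,"grip":-1}]'

```text
time_s: 21.88
ee_pos: [0.5691, -0.2846, 0.2147]
eef_rot: [-1.572, 0.001, -1.751]
force: [0.9, -0.4, -0.1]
grip_width: 0.0936
```

Request:
apply_moves --deltas '[{"dp":[-0.02,-0.015,-0.0005],"roll":0,"grip":-1},{"dp":[-0.04,0,-0.001],"roll":0,"grip":-1},{"dp":[-0.05,0,-0.001],"roll":0,"grip":-1},{"dp":[-0.05,0,-0.001],"roll":0,"grip":-1},{"dp":[-0.05,0,-0.001],"roll":0,"grip":-1},{"dp":[-0.04,0,-0.0005],"roll":0,"grip":-1},{"dp":[-0.025,0,0],"roll":0,"grip":-1},{"dp":[-0.013,0,0],"roll":0,"grip":-1},{"dp":[0,0,0],"roll":0,"grip":-1}]'

```text
time_s: 23.0
ee_pos: [0.616, -0.0002, 0.2285]
eef_rot: [-1.571, -0.0, -1.75]
force: [-0.6, 0.6, 0.2]
grip_width: 0.0944
```

Run:
```python
from h import *
import pickle
plan(.6165,-.001,.036,-1.75)
i=imaging.camera_info("wrist");im=imaging.camera("wrist");cv2.imwrite("pics/w3.png",im);pickle.dump(i,open("w3.p","wb"))
t=imaging.camera("top");s=imaging.camera("side");cv2.imwrite("pics/top3.png",t)
a=cv2.resize(t[170:360,420:560],None,fx=2,fy=2);b=im;c=cv2.resize(s[90:290,200:440],None,fx=1.6,fy=1.6)
H=600;o=np.zeros((600,800,3),np.uint8);o[:a.shape[0]//1,:a.shape[1]]=a[:600];bb=cv2.resize(b[40:360,100:540],(500,364));o[:364,290:790]=bb;o[390:390+210,290:290+384]=c[:210];cv2.imwrite("pics/m3.png",o)
```

```text
now [ 6.160e-01 -2.000e-04  2.285e-01] yaw -1.7502 f [-0.6  0.6  0.2] w 0.0944 t 23.0
roll -0.0 dp [0.0007 0.1925 0.0006]
```

View pics/m3.png

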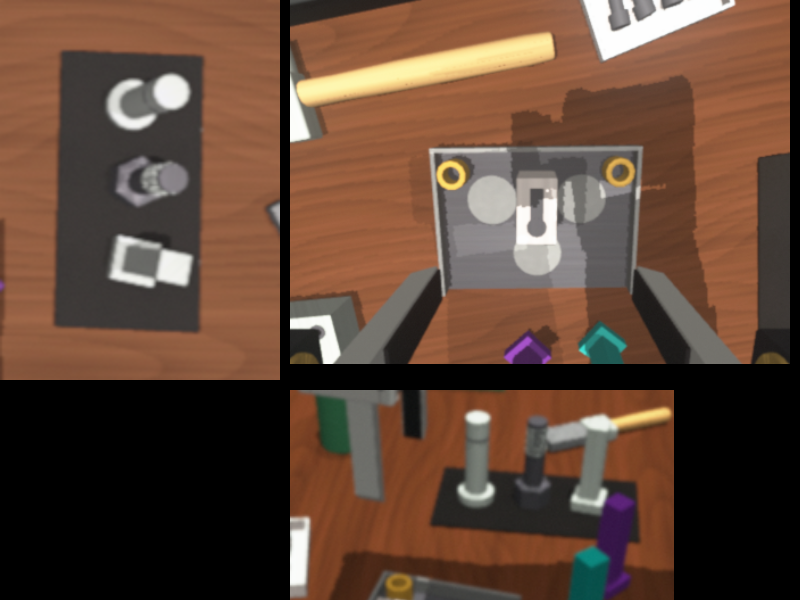

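All three stand on the mat: pillar at (135,100), bolt (150,180) and post (138,260) in the montage. The bay shows the untouched insert, the three free discs and both bushes. Next: grasp the insert and measure the mould from the top and side pictures taken at the start.

Request:
apply_moves --deltas '[{"dp":[0.0007,0.03,0.0006],"roll":0,"grip":-1},{"dp":[0,0.04,0],"roll":0,"grip":-1},{"dp":[0,0.04,0],"roll":0,"grip":-1},{"dp":[0,0.04,0],"roll":0,"grip":-1},{"dp":[0,0.025,0],"roll":0,"grip":-1},{"dp":[0,0.0175,0],"roll":0,"grip":-1},{"dp":[0,0,0],"roll":0,"grip":-1}]'

```text
time_s: 24.02
ee_pos: [0.6162, -0.0019, 0.0357]
eef_rot: [-1.572, -0.0, -1.752]
force: [-0.2, -0.0, 1.0]
grip_width: 0.0937
```

Request:
apply_moves --deltas '[{"dp":[0,0,0],"roll":0,"grip":1},{"dp":[0,0,0],"roll":0,"grip":1},{"dp":[0,0,0],"roll":0,"grip":1},{"dp":[0,0,0],"roll":0,"grip":1},{"dp":[0,0,0],"roll":0,"grip":1},{"dp":[0,0,0],"roll":0,"grip":1},{"dp":[0,0,0],"roll":0,"grip":1},{"dp":[0,0,0],"roll":0,"grip":1}]'

```text
time_s: 25.02
ee_pos: [0.6167, -0.0012, 0.0365]
eef_rot: [-1.571, 0.0, -1.751]
force: [-0.1, 2.4, 0.3]
grip_width: 0.036
```

Run:
```python
from h import *
plan(.476,.29,.2,-1.63)
T=imaging.camera_info("top");S=imaging.camera_info("side")
im=cv2.imread("pics/top0.png")
x0,y0,x1,y1=105,210,215,330
g=cv2.cvtColor(cv2.resize(im[y0:y1,x0:x1],None,fx=4,fy=4,interpolation=2),cv2.COLOR_BGR2GRAY)
for th in(185,205):
    c,_=cv2.findContours((g>th).astype(np.uint8),cv2.RETR_CCOMP,cv2.CHAIN_APPROX_NONE)
    for k in c:
        if cv2.contourArea(k)>6000:
            b=(cv2.boxPoints(cv2.minAreaRect(k))+.5)/4-.5+[x0,y0]; p=cast(T,b,.045)
            print(th,b.round(1).tolist(),p.mean(0).round(4),[(np.linalg.norm(p[i]-p[i-1]).round(3),np.degrees(np.arctan2(*(p[i]-p[i-1])[::-1])).round(1)) for i in(0,1)])
s=cv2.imread("pics/side0.png")[350:480,265:450]
a=np.zeros((600,800,3),np.uint8);q=cv2.resize(im[y0:y1,x0:x1],None,fx=3.5,fy=3.5,interpolation=2);r=cv2.resize(s,None,fx=2.2,fy=2.2,interpolation=2)
a[:q.shape[0],:q.shape[1]]=q;a[:r.shape[0],390:390+r.shape[1]]=r;cv2.imwrite("pics/mo.png",a[:430])
```

```text
now [ 0.6167 -0.0012  0.0365] yaw -1.751 f [-0.1  2.4  0.3] w 0.036 t 25.02
roll -0.121 dp [-0.2824 -0.1635 -0.1577]
185 [[114.7, 314.3], [124.6, 221.5], [199.6, 229.6], [189.8, 322.3]] [0.4741 0.2906] [(np.float64(0.13), np.float64(84.6)), (np.float64(0.161), np.float64(-3.9))]
205 [[115.6, 309.3], [124.9, 222.0], [199.3, 229.9], [190.0, 317.3]] [0.478  0.2902] [(np.float64(0.129), np.float64(84.6)), (np.float64(0.151), np.float64(-3.9))]
```

View pics/mo.png

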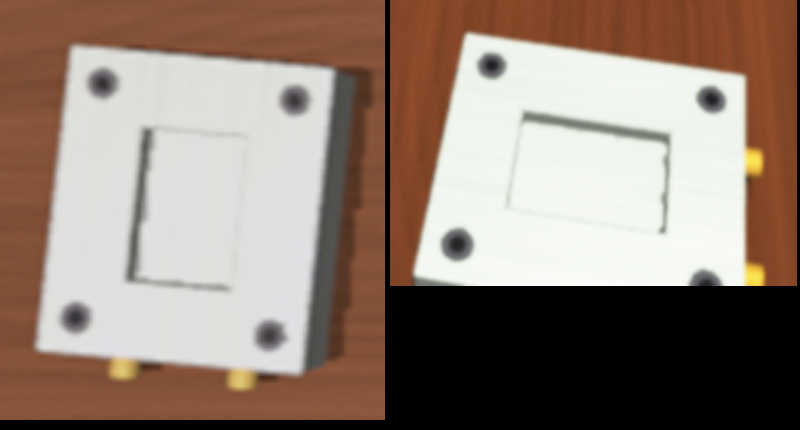

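The crop shows the pocket rim corners at (143,127), (247,135), (232,290), (127,282) in top and (523,112), (671,133), (665,233), (507,208) in side.

Run:
```python
from h import *
T=imaging.camera_info("top");S=imaging.camera_info("side")
f=lambda q,s,o:(np.array(q)+.5)/s-.5+o
# order: +x+y, +x-y, -x-y, -x+y
t=f([[143,127],[247,135],[232,290],[127,282]],3.5,[105,210]);s=f([[117,208],[133,112],[281,133],[275,233]],2.2,[265,350])
for a,b in zip(t,s):print(tri(T,a,S,b).round(4))
for I,q in((T,t),(S,s)):
    p=cast(I,q,.045);e=p[0]+p[1]-p[2]-p[3];print(p.mean(0).round(4),np.degrees(np.arctan2(e[1],e[0])),np.linalg.norm(e)/2,np.linalg.norm(p[0]+p[3]-p[1]-p[2])/2)
c=cast(T,f([[102,83],[294,100],[270,335],[76,318]],3.5,[105,210]),.045);print("screws",c.mean(0))
```

```text
[0.5183 0.3123 0.0448]
[0.5145 0.2608 0.044 ]
[0.4383 0.2657 0.0446]
[0.4422 0.3175 0.0448]
[0.4784 0.289 ] -3.8567668001554383 0.07660130753735576 0.05193605300946933
[0.4784 0.2894] -3.6640422919172457 0.07597590721808012 0.05150395002868816
screws [0.47824791 0.28983517]
```

Request:
apply_moves --deltas '[{"dp":[0,-0.015,0],"roll":0,"grip":1},{"dp":[0,-0.035,0],"roll":0,"grip":1},{"dp":[0,-0.04,0],"roll":-0.057,"grip":1},{"dp":[0,-0.03,0],"roll":-0.057,"grip":1},{"dp":[-0.017,0,-0.0095],"roll":0,"grip":1},{"dp":[-0.034,0,-0.019],"roll":0,"grip":1},{"dp":[-0.045,0,-0.025],"roll":0,"grip":1},{"dp":[-0.0505,0,-0.0285],"roll":0,"grip":1},{"dp":[-0.0505,0,-0.028],"roll":0,"grip":1},{"dp":[-0.042,0,-0.0235],"roll":0,"grip":1}]'

```text
time_s: 26.28
ee_pos: [0.4967, 0.2479, 0.1552]
eef_rot: [-1.573, -0.001, -1.637]
force: [0.3, 0.7, -5.3]
grip_width: 0.0355
```

Request:
apply_moves --deltas '[{"dp":[-0.028,0,-0.0157],"roll":0,"grip":1},{"dp":[-0.0136,0,-0.008],"roll":0,"grip":1},{"dp":[0,0.02,0],"roll":0,"grip":1},{"dp":[0,0.02,0],"roll":0,"grip":1},{"dp":[0,0,0],"roll":0,"grip":1}]'

```text
time_s: 26.9
ee_pos: [0.4773, 0.2883, 0.1146]
eef_rot: [-1.574, -0.002, -1.638]
force: [0.3, 0.9, -5.1]
grip_width: 0.0358
```

```bash
python3 -c "
from h import *
plan(.4784,.2892,.0655,-1.637)"
```

```text
now [0.4773 0.2883 0.1146] yaw -1.6379 f [ 0.3  0.9 -5.1] w 0.0358 t 26.9
roll -0.001 dp [-0.001   0.0491  0.0011]
```

Request:
apply_moves --deltas '[{"dp":[-0.001,0.015,0.001],"roll":0,"grip":1},{"dp":[0,0.015,0],"roll":0,"grip":1},{"dp":[0,0.01,0],"roll":0,"grip":1},{"dp":[0,0.006,0],"roll":0,"grip":1},{"dp":[0,0.002,0],"roll":0,"grip":1},{"dp":[0,0,0],"roll":0,"grip":1}]'

```text
time_s: 27.65
ee_pos: [0.4795, 0.29, 0.0686]
eef_rot: [-1.571, 0.0, -1.637]
force: [0.4, 0.7, -4.5]
grip_width: 0.036
```

Request:
apply_moves --deltas '[{"dp":[0.0008,0.0015,-0.001],"roll":0,"grip":1},{"dp":[0,0.001,0],"roll":0,"grip":1},{"dp":[0,0,0],"roll":0,"grip":1}]'

```text
time_s: 28.02
ee_pos: [0.4783, 0.2892, 0.066]
eef_rot: [-1.571, 0.0, -1.637]
force: [0.2, 0.4, -4.8]
grip_width: 0.0361
```

Request:
apply_moves --deltas '[{"dp":[0,0,0],"roll":0,"grip":-1},{"dp":[0,0,0],"roll":0,"grip":-1},{"dp":[0,0,0],"roll":0,"grip":-1},{"dp":[0,0,0],"roll":0,"grip":-1},{"dp":[0,0,0],"roll":0,"grip":-1},{"dp":[0,-0.03,0],"roll":0,"grip":-1},{"dp":[0,-0.04,0],"roll":0,"grip":-1},{"dp":[0,-0.04,0],"roll":-0.0,"grip":-1},{"dp":[0,-0.04,0],"roll":0,"grip":-1},{"dp":[0,0,0],"roll":0,"grip":-1}]'

```text
time_s: 29.28
ee_pos: [0.4792, 0.2897, 0.219]
eef_rot: [-1.566, 0.003, -1.637]
force: [-0.8, 0.4, -0.9]
grip_width: 0.0933
```

Run:
```python
from h import *
import pickle
plan(.43,-.2848,.21,-1.77)
i=imaging.camera_info("wrist");im=imaging.camera("wrist");s=imaging.camera("side")
a=cv2.resize(s[330:480,265:450],None,fx=2.2,fy=2.2,interpolation=2)
o=np.zeros((360,800,3),np.uint8);o[:330,:407]=a;b=cv2.resize(im[60:330,180:480],(390,351));o[:351,410:800]=b;cv2.imwrite("pics/m4.png",o)
```

```text
now [0.4792 0.2897 0.219 ] yaw -1.6369 f [-0.8  0.4 -0.9] w 0.0933 t 29.27
roll 0.133 dp [0.5728 0.009  0.0654]
```

View pics/m4.png

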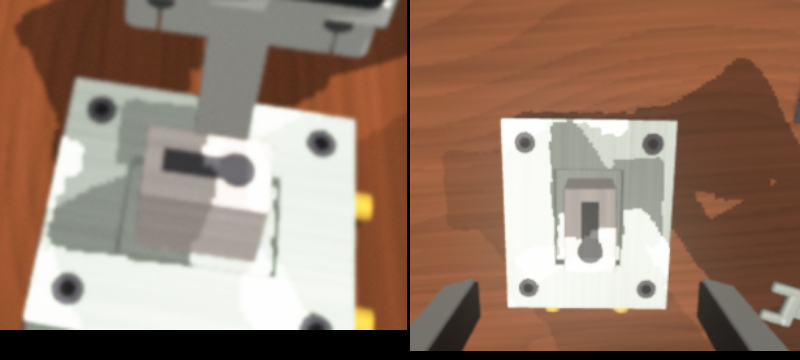

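The insert sits inside the pocket and upright, with a gap all round. Next I'll bring the tall parts back, pillar first.

Request:
apply_moves --deltas '[{"dp":[0,0,0],"roll":0.066,"grip":-1},{"dp":[0,0,0],"roll":0.067,"grip":-1},{"dp":[0.025,0,0.009],"roll":0,"grip":-1},{"dp":[0.045,0,0.017],"roll":0,"grip":-1},{"dp":[0.055,0,0.02],"roll":0,"grip":-1},{"dp":[0.055,0,0.02],"roll":0,"grip":-1},{"dp":[0.055,0,0.02],"roll":0,"grip":-1},{"dp":[0.055,0,0.02],"roll":0,"grip":-1},{"dp":[0.055,0,0.02],"roll":0,"grip":-1},{"dp":[0.055,0,0.02],"roll":0,"grip":-1}]'

```text
time_s: 30.62
ee_pos: [0.5418, -0.1336, 0.2144]
eef_rot: [-1.573, 0.0, -1.77]
force: [1.1, 0.1, -0.6]
grip_width: 0.094
```

Request:
apply_moves --deltas '[{"dp":[0.055,0,0.02],"roll":0,"grip":-1},{"dp":[0.045,0,0.018],"roll":0,"grip":-1},{"dp":[0.03,0.03,0.012],"roll":0,"grip":-1},{"dp":[0.015,0.03,0.006],"roll":0,"grip":-1},{"dp":[0,0,0],"roll":0,"grip":-1},{"dp":[0,0,0],"roll":0,"grip":-1}]'

```text
time_s: 31.38
ee_pos: [0.5687, -0.2844, 0.1565]
eef_rot: [-1.571, 0.0, -1.77]
force: [-0.1, -0.4, 0.2]
grip_width: 0.0942
```

```bash
python3 -c "
from h import *
plan(.5696,-.2848,.084,-1.77)"
```

```text
now [ 0.5687 -0.2844  0.1565] yaw -1.7696 f [-0.1 -0.4  0.2] w 0.0942 t 31.38
roll 0.0 dp [0.0002 0.0725 0.001 ]
```

Request:
apply_moves --deltas '[{"dp":[0,0.02,0.001],"roll":0,"grip":-1},{"dp":[0,0.035,0],"roll":0,"grip":-1},{"dp":[0,0.0185,0],"roll":0,"grip":-1},{"dp":[0,0,0],"roll":0,"grip":-1}]'

```text
time_s: 31.88
ee_pos: [0.5691, -0.2847, 0.0813]
eef_rot: [-1.573, 0.001, -1.77]
force: [0.2, -0.2, 0.6]
grip_width: 0.0944
```

Request:
apply_moves --deltas '[{"dp":[0,0,0],"roll":0,"grip":1},{"dp":[0,0,0],"roll":0,"grip":1},{"dp":[0,0,0],"roll":0,"grip":1},{"dp":[0,0,0],"roll":0,"grip":1},{"dp":[0,0,0],"roll":0,"grip":1},{"dp":[0,0,0],"roll":0,"grip":1},{"dp":[0,0,0],"roll":0,"grip":1},{"dp":[0,0,0],"roll":0,"grip":1},{"dp":[0,0,0],"roll":0,"grip":1}]'

```text
time_s: 33.0
ee_pos: [0.5695, -0.2852, 0.0824]
eef_rot: [-1.571, 0.0, -1.77]
force: [1.2, 0.9, -1.1]
grip_width: 0.0275
```

```bash
python3 -c "
from h import *
plan(.6249,.0441,.083,-1.77)"
```

```text
now [ 0.5695 -0.2852  0.0824] yaw -1.7699 f [ 1.2  0.9 -1.1] w 0.0275 t 33.0
roll 0.0 dp [-0.3337 -0.0006 -0.0108]
```

Request:
apply_moves --deltas '[{"dp":[0,-0.015,0],"roll":0,"grip":1},{"dp":[0,-0.03,0],"roll":0,"grip":1},{"dp":[0,-0.035,0],"roll":0,"grip":1},{"dp":[0,-0.03,0],"roll":0,"grip":1},{"dp":[0,-0.02,0],"roll":0,"grip":1},{"dp":[-0.02,0,-0.001],"roll":0,"grip":1},{"dp":[-0.035,0,-0.001],"roll":0,"grip":1},{"dp":[-0.05,0,-0.002],"roll":0,"grip":1},{"dp":[-0.05,0,-0.002],"roll":0,"grip":1},{"dp":[-0.05,0,-0.002],"roll":0,"grip":1}]'

```text
time_s: 34.25
ee_pos: [0.6017, -0.08, 0.2116]
eef_rot: [-1.573, 0.0, -1.77]
force: [0.7, 0.5, -6.4]
grip_width: 0.0274
```

Request:
apply_moves --deltas '[{"dp":[-0.05,0,-0.001],"roll":0,"grip":1},{"dp":[-0.04,0,-0.001],"roll":0,"grip":1},{"dp":[-0.025,0,-0.001],"roll":0,"grip":1},{"dp":[-0.0137,0,0],"roll":0,"grip":1},{"dp":[0,0.025,0],"roll":0,"grip":1},{"dp":[0,0.035,0],"roll":0,"grip":1},{"dp":[0,0.033,0],"roll":0,"grip":1},{"dp":[0,0.02,0],"roll":0,"grip":1},{"dp":[0,0.01,0],"roll":0,"grip":1},{"dp":[0,0,0],"roll":0,"grip":1}]'

```text
time_s: 35.5
ee_pos: [0.6245, 0.044, 0.0892]
eef_rot: [-1.572, -0.0, -1.77]
force: [-0.1, 0.4, -7.0]
grip_width: 0.0276
```

```bash
python3 -c "
from h import *
plan(.6249,.0441,.083,-1.77)"
```

```text
now [0.6245 0.044  0.0892] yaw -1.7702 f [-0.1  0.4 -7. ] w 0.0276 t 35.5
roll -0.0 dp [-0.0002  0.0062  0.0004]
```

Request:
apply_moves --deltas '[{"dp":[0,0.0045,0],"roll":0,"grip":1},{"dp":[0,0.0015,0],"roll":0,"grip":1},{"dp":[0,0,0],"roll":0,"grip":1},{"dp":[0,0,0],"roll":0,"grip":-1},{"dp":[0,0,0],"roll":0,"grip":-1},{"dp":[0,0,0],"roll":0,"grip":-1},{"dp":[0,0,0],"roll":0,"grip":-1},{"dp":[0,0,0],"roll":0,"grip":-1},{"dp":[0,-0.03,0],"roll":0,"grip":-1},{"dp":[0,-0.04,0],"roll":0,"grip":-1}]'

```text
time_s: 36.75
ee_pos: [0.6243, 0.044, 0.1535]
eef_rot: [-1.573, -0.0, -1.77]
force: [0.2, -1.3, -0.4]
grip_width: 0.0926
```

Request:
apply_moves --deltas '[{"dp":[0.02,0,-0.003],"roll":0,"grip":-1},{"dp":[0.04,0,-0.006],"roll":0,"grip":-1},{"dp":[0.05,0,-0.008],"roll":0,"grip":-1},{"dp":[0.05,0,-0.008],"roll":0,"grip":-1},{"dp":[0.05,0,-0.009],"roll":0,"grip":-1},{"dp":[0.05,0,-0.009],"roll":0,"grip":-1},{"dp":[0.04,0,-0.007],"roll":0,"grip":-1},{"dp":[0.03,0,-0.005],"roll":0,"grip":-1},{"dp":[0.017,0,-0.002],"roll":0,"grip":-1},{"dp":[0,0,0],"roll":0,"grip":-1}]'

```text
time_s: 38.0
ee_pos: [0.4998, -0.2853, 0.1529]
eef_rot: [-1.571, 0.0, -1.771]
force: [-0.4, 1.3, -0.2]
grip_width: 0.0936
```

```bash
python3 -c "
from h import *
plan(.5002,-.285,.082,-1.77)"
```

```text
now [ 0.4998 -0.2853  0.1529] yaw -1.7713 f [-0.4  1.3 -0.2] w 0.0936 t 38.0
roll -0.001 dp [-0.0003  0.0709  0.0004]
```

Request:
apply_moves --deltas '[{"dp":[0,0.02,0],"roll":0,"grip":-1},{"dp":[0,0.032,0],"roll":0,"grip":-1},{"dp":[0,0.0185,0],"roll":0,"grip":-1},{"dp":[0,0,0],"roll":0,"grip":-1}]'

```text
time_s: 38.5
ee_pos: [0.5, -0.2839, 0.082]
eef_rot: [-1.573, 0.001, -1.769]
force: [0.1, 0.3, 1.0]
grip_width: 0.0941
```

Request:
apply_moves --deltas '[{"dp":[0,0,0],"roll":0,"grip":1},{"dp":[0,0,0],"roll":0,"grip":1},{"dp":[0,0,0],"roll":0,"grip":1},{"dp":[0,0,0],"roll":0,"grip":1},{"dp":[0,0,0],"roll":0,"grip":1},{"dp":[0,0,0],"roll":0,"grip":1},{"dp":[0,0,0],"roll":0,"grip":1},{"dp":[0,0,0],"roll":0,"grip":1},{"dp":[0,0,0],"roll":0,"grip":1}]'

```text
time_s: 39.62
ee_pos: [0.5002, -0.2848, 0.0829]
eef_rot: [-1.571, 0.0, -1.77]
force: [0.5, 0.2, -1.2]
grip_width: 0.0234
```

```bash
python3 -c "
from h import *
plan(.6109,-.0445,.083,-1.77)"
```

```text
now [ 0.5002 -0.2848  0.0829] yaw -1.77 f [ 0.5  0.2 -1.2] w 0.0234 t 39.62
roll -0.0 dp [-2.575e-01 -1.000e-04  6.100e-02]
```

Request:
apply_moves --deltas '[{"dp":[0,-0.015,0],"roll":0,"grip":1},{"dp":[0,-0.03,0],"roll":0,"grip":1},{"dp":[0,-0.035,0],"roll":0,"grip":1},{"dp":[0,-0.03,0],"roll":0,"grip":1},{"dp":[0,-0.02,0],"roll":0,"grip":1},{"dp":[-0.02,0,0.005],"roll":0,"grip":1},{"dp":[-0.035,0,0.008],"roll":0,"grip":1},{"dp":[-0.045,0,0.011],"roll":0,"grip":1},{"dp":[-0.045,0,0.011],"roll":0,"grip":1},{"dp":[-0.045,0,0.011],"roll":0,"grip":1}]'

```text
time_s: 40.88
ee_pos: [0.5831, -0.1051, 0.2122]
eef_rot: [-1.572, 0.0, -1.77]
force: [0.8, -0.8, -4.2]
grip_width: 0.0237
```

Request:
apply_moves --deltas '[{"dp":[-0.035,0,0.008],"roll":0,"grip":1},{"dp":[-0.023,0,0.005],"roll":0,"grip":1},{"dp":[-0.0095,0,0.002],"roll":0,"grip":1},{"dp":[0,0,0],"roll":0,"grip":1},{"dp":[0,0.02,0],"roll":0,"grip":1},{"dp":[0,0.035,0],"roll":0,"grip":1},{"dp":[0,0.033,0],"roll":0,"grip":1},{"dp":[0,0.025,0],"roll":0,"grip":1},{"dp":[0,0.01,0],"roll":0,"grip":1},{"dp":[0,0,0],"roll":0,"grip":1}]'

```text
time_s: 42.12
ee_pos: [0.6108, -0.045, 0.09]
eef_rot: [-1.571, -0.0, -1.771]
force: [-0.3, -0.8, -4.5]
grip_width: 0.0232
```

```bash
python3 -c "
from h import *
plan(.6109,-.0445,.083,-1.77)"
```

```text
now [ 0.6108 -0.045   0.09  ] yaw -1.7706 f [-0.3 -0.8 -4.5] w 0.0232 t 42.12
roll -0.001 dp [-0.0005  0.007   0.    ]
```

Request:
apply_moves --deltas '[{"dp":[0,0.0045,0],"roll":0,"grip":1},{"dp":[0,0.0015,0],"roll":0,"grip":1},{"dp":[0,0,0],"roll":0,"grip":1},{"dp":[0,0,0],"roll":0,"grip":-1},{"dp":[0,0,0],"roll":0,"grip":-1},{"dp":[0,0,0],"roll":0,"grip":-1},{"dp":[0,0,0],"roll":0,"grip":-1},{"dp":[0,0,0],"roll":0,"grip":-1},{"dp":[0,-0.03,0],"roll":0,"grip":-1},{"dp":[0,-0.04,0],"roll":0,"grip":-1}]'

```text
time_s: 43.38
ee_pos: [0.6105, -0.0444, 0.154]
eef_rot: [-1.573, -0.0, -1.77]
force: [0.7, 0.4, 0.6]
grip_width: 0.0903
```

Request:
apply_moves --deltas '[{"dp":[0.02,0,-0.009],"roll":0,"grip":-1},{"dp":[0.04,0,-0.019],"roll":0,"grip":-1},{"dp":[0.04,0,-0.019],"roll":0,"grip":-1},{"dp":[0.04,0,-0.019],"roll":0,"grip":-1},{"dp":[0.04,0,-0.019],"roll":0,"grip":-1},{"dp":[0.04,0,-0.019],"roll":0,"grip":-1},{"dp":[0.03,0,-0.015],"roll":0,"grip":-1},{"dp":[0.0205,0,-0.0105],"roll":0,"grip":-1},{"dp":[0,0,0],"roll":0,"grip":-1}]'

```text
time_s: 44.5
ee_pos: [0.4292, -0.2848, 0.1533]
eef_rot: [-1.572, 0.0, -1.772]
force: [-0.3, -0.4, -0.1]
grip_width: 0.0939
```

```bash
python3 -c "
from h import *
plan(.4302,-.2848,.0825,-1.77)"
```

```text
now [ 0.4292 -0.2848  0.1533] yaw -1.7723 f [-0.3 -0.4 -0.1] w 0.0939 t 44.5
roll -0.002 dp [-0.0002  0.0708  0.001 ]
```

Request:
apply_moves --deltas '[{"dp":[0,0.02,0.0005],"roll":0,"grip":-1},{"dp":[0,0.032,0],"roll":0,"grip":-1},{"dp":[0,0.0185,0],"roll":0,"grip":-1},{"dp":[0,0,0],"roll":0,"grip":-1}]'

```text
time_s: 45.0
ee_pos: [0.4305, -0.2831, 0.0821]
eef_rot: [-1.573, 0.001, -1.77]
force: [1.1, 0.6, 0.2]
grip_width: 0.0941
```

Request:
apply_moves --deltas '[{"dp":[0,0,0],"roll":0,"grip":1},{"dp":[0,0,0],"roll":0,"grip":1},{"dp":[0,0,0],"roll":0,"grip":1},{"dp":[0,0,0],"roll":0,"grip":1},{"dp":[0,0,0],"roll":0,"grip":1},{"dp":[0,0,0],"roll":0,"grip":1},{"dp":[0,0,0],"roll":0,"grip":1},{"dp":[0,0,0],"roll":0,"grip":1},{"dp":[0,0,0],"roll":0,"grip":1}]'

```text
time_s: 46.12
ee_pos: [0.4309, -0.2841, 0.0834]
eef_rot: [-1.571, -0.0, -1.77]
force: [0.4, -0.4, 0.0]
grip_width: 0.0238
```

```bash
python3 -c "
from h import *
plan(.5602,.0092,.0825,-1.77)"
```

```text
now [ 0.4309 -0.2841  0.0834] yaw -1.77 f [ 0.4 -0.4  0. ] w 0.0238 t 46.12
roll -0.0 dp [-0.3131  0.0009  0.0687]
```

Request:
apply_moves --deltas '[{"dp":[0,-0.015,0],"roll":0,"grip":1},{"dp":[0,-0.03,0],"roll":0,"grip":1},{"dp":[0,-0.035,0],"roll":0,"grip":1},{"dp":[0,-0.03,0],"roll":0,"grip":1},{"dp":[0,-0.02,0],"roll":0,"grip":1},{"dp":[-0.02,0,0.005],"roll":0,"grip":1},{"dp":[-0.035,0,0.008],"roll":0,"grip":1},{"dp":[-0.04,0,0.009],"roll":0,"grip":1},{"dp":[-0.045,0,0.01],"roll":0,"grip":1},{"dp":[-0.045,0,0.01],"roll":0,"grip":1}]'

```text
time_s: 47.38
ee_pos: [0.509, -0.1096, 0.2142]
eef_rot: [-1.571, 0.0, -1.77]
force: [0.4, -0.2, -3.9]
grip_width: 0.024
```

Request:
apply_moves --deltas '[{"dp":[-0.045,0,0.01],"roll":0,"grip":1},{"dp":[-0.04,0,0.009],"roll":0,"grip":1},{"dp":[-0.03,0,0.006],"roll":0,"grip":1},{"dp":[-0.013,0,0.0017],"roll":0,"grip":1},{"dp":[0,0.02,0],"roll":0,"grip":1},{"dp":[0,0.035,0],"roll":0,"grip":1},{"dp":[0,0.033,0],"roll":0,"grip":1},{"dp":[0,0.025,0],"roll":0,"grip":1},{"dp":[0,0.01,0],"roll":0,"grip":1},{"dp":[0,0,0],"roll":0,"grip":1}]'

```text
time_s: 48.62
ee_pos: [0.5602, 0.0088, 0.0907]
eef_rot: [-1.571, -0.0, -1.77]
force: [0.5, 0.2, -4.3]
grip_width: 0.0237
```

```bash
python3 -c "
from h import *
plan(.5602,.0092,.083,-1.77)"
```

```text
now [0.5602 0.0088 0.0907] yaw -1.7704 f [ 0.5  0.2 -4.3] w 0.0237 t 48.62
roll -0.0 dp [-0.0004  0.0077 -0.0001]
```

Request:
apply_moves --deltas '[{"dp":[0,0.005,0],"roll":0,"grip":1},{"dp":[0,0.002,0],"roll":0,"grip":1},{"dp":[0,0,0],"roll":0,"grip":1},{"dp":[0,0,0],"roll":0,"grip":-1},{"dp":[0,0,0],"roll":0,"grip":-1},{"dp":[0,0,0],"roll":0,"grip":-1},{"dp":[0,0,0],"roll":0,"grip":-1},{"dp":[0,0,0],"roll":0,"grip":-1},{"dp":[0,-0.03,0],"roll":0,"grip":-1},{"dp":[0,-0.05,0],"roll":0,"grip":-1}]'

```text
time_s: 49.88
ee_pos: [0.5594, 0.0091, 0.1631]
eef_rot: [-1.574, -0.001, -1.77]
force: [-0.2, 0.2, 0.6]
grip_width: 0.0901
```

Request:
apply_moves --deltas '[{"dp":[0,-0.05,0],"roll":0,"grip":-1},{"dp":[0,-0.05,0],"roll":0,"grip":-1},{"dp":[0,-0.03,0],"roll":0,"grip":-1},{"dp":[0,0,-0.03],"roll":0,"grip":-1},{"dp":[0,0,-0.04],"roll":0,"grip":-1},{"dp":[0,0,-0.04],"roll":0,"grip":-1},{"dp":[0,0,-0.04],"roll":0,"grip":-1},{"dp":[0,0,-0.03],"roll":0,"grip":-1},{"dp":[0,0,0],"roll":0,"grip":-1},{"dp":[0,0,0],"roll":0,"grip":-1}]'

```text
time_s: 51.12
ee_pos: [0.3843, 0.0447, 0.2936]
eef_rot: [-1.57, 0.0, -1.77]
force: [-0.1, -0.3, 0.9]
grip_width: 0.0942
```

Run:
```python
from h import *
plan(.4,0,.3,-1.77)
i=imaging.camera_info("wrist");w=imaging.camera("wrist");t=imaging.camera("top");s=imaging.camera("side")
cv2.imwrite("pics/w5.png",w);cv2.imwrite("pics/top5.png",t)
x0,y0,x1,y1=250,145,400,265
T=imaging.camera_info("top")
G=cv2.cvtColor(cv2.resize(t[y0:y1,x0:x1],None,fx=4,fy=4,interpolation=2),cv2.COLOR_BGR2GRAY)
N,L,S,C=cv2.connectedComponentsWithStats((G>215).astype(np.uint8))
for k in range(1,N):
    if S[k,4]>900: p=(C[k]+.5)/4-.5+[x0,y0];print(S[k,4]/16,p.round(2),cast(T,p,.114).round(4))
o=np.zeros((600,800,3),np.uint8);o[:360,:450]=cv2.resize(t[y0:y1,x0:x1],None,fx=3,fy=3,interpolation=2)
a=cv2.resize(t[210:330,105:215],(330,360),interpolation=2);o[:360,460:790]=a
o[365:365+235,:400]=cv2.resize(s[180:321,200:440],(400,235));o[365:600,405:800]=cv2.resize(w[0:285,100:579],(395,235));cv2.imwrite("pics/m5.png",o)
```

```text
now [0.3843 0.0447 0.2936] yaw -1.77 f [-0.1 -0.3  0.9] w 0.0942 t 51.12
roll -0.0 dp [ 0.0407 -0.0064  0.0243]
195.125 [299.25 179.08] [[0.6246 0.043 ]]
95.25 [301.03 196.38] [[0.5966 0.0398]]
195.9375 [320.34 219.45] [[0.5598 0.0084]]
79.0 [319.87 233.24] [[0.5377 0.0089]]
```

View pics/m5.png

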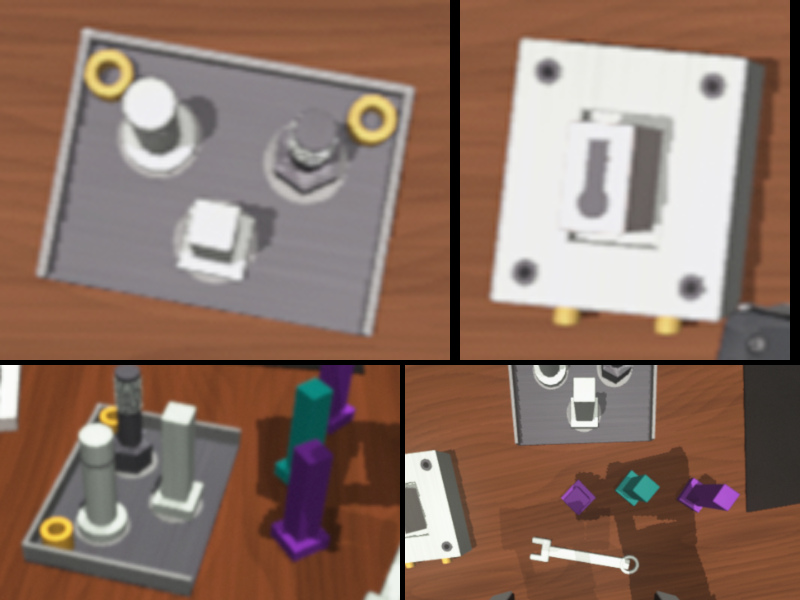

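The three parts stand upright on their discs. The pillar and post tops are within 2 mm of their starting places, the bolt is at its starting pixel, the insert is seated and the bushes are in place. Handing in.

```bash
python3 -c "
from station import ctrl
print(ctrl.hand_in())"
```

```text
the job is handed in; nothing more can be done
None
```

I moved the pillar, post and bolt to the mat, set the insert in the mould plate's pocket, then stood the three tall parts back on their own spots. I handed the job in at about 51 s of the 144 s allowed; no verdict was reported.

My last checks, from the final pictures:
- **Pillar and post:** the top view puts both within about 2 mm of where they started, upright.
- **Bolt:** upright on its disc. I read its position by eye only; it looks less than 1 pixel (about 1 mm) from the start.
- **Insert:** standing upright in the pocket with a gap all round. It was released with the tool within about 1 mm of the measured pocket centre and lined up with the pocket.
- **Bushes and look-alikes:** both bushes and the purple and turquoise parts look undisturbed.
- **Robot:** gripper open and clear of everything.

No check failed. The tall parts and the insert were let go 1 mm or so above their surfaces and dropped that last bit. Triangulated heights matched the given ones to within about 3 mm.

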